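# Load a vial under the reader's spring hood

### The arm

A 6-joint arm with a two-finger parallel gripper is mounted at the origin on a cart in front of the work surface, level with it; the furniture and walls round the work are solid. World frame = base frame: x ahead of the robot, y to its left, z up, the work surface at z = 0. Lengths are in mm, angles in rad, forces in N, time in s.
With the tool pointing down it reaches from about 350 to 975 mm from the base axis. Payload 7.1 kg.
Tool frame: the origin (TCP) lies at the very end of the fingers, on their centre line; the grasp point (between the pads) lies 19 mm behind it (ctrl.grip_depth is the distance from the TCP to the grasp point, in mm); x points along the fingers, z is the direction in which the jaws open and shut, and the axes are right-handed (so a half turn about x gives the same grasp; the last joint's range is limited). The gripper opens to 88 mm and grips with 3 to 60 N. Pads are 20 mm wide; open, the fingers measure 115 mm over their backs; the gripper's body (75 mm by 178 mm) begins 61 mm behind the grasp point.
Start: joints at [-1.365, 0.423, 1.63, -0, 1.089, -0.019], TCP at [139.339, -609.253, 222.675] pointing down, gripper open.
Joint ranges: [-3, 3], [-0.9, 2.11], [0.09, 2.58], [-1.31, 4.45], [0.11, 2.69], [-2.54, 2.54]. Speed limits (rad/s): [2.39, 2.39, 3.01, 3.14, 3.14, 3.14].

### API

Orientations are given as a rotation vector (axis times angle).
In Python, from workcell import ctrl gives the robot as it stands. The module is installed in compiled form; this text tells all that it offers.
- The arm moves only by the tool send_rows, never from a script. Its argument "rows" is a list of rows, each a list of 4 numbers: the shift along the tool's x, y, z in mm, then the turn about the tool's x in rad. In form: [[x, y, z, turn], ...]. A call has 1 to 10 rows; each row shifts and turns the pose as measured when the row begins, along the tool's axes as they then stand; what a row does not reach is not made up. A row lasts 1/12 s, in which the tool goes at most 41.7 mm and 7.16 degrees, less where a joint would pass 70% of its speed; a pose out of reach is approached as far as the arm can. A call with a gripper value outside its range is refused whole. "fingers" is the opening, from 0 (shut) to 1 (fully open), set as the call begins (left out, the last holds). The fingers move at their own pace and stop on an object; the grip force is fixed at half the most. Time passes only in rows, so rows that do not move let the fingers close. It gives the time, the measured TCP pose, the force and the opening at its end, in the units of the state.
- ctrl.get_obs(): the state, without advancing time (a new reading comes with each control period).
- ctrl.get_image(name): name is "side" or "top"; returns a dict with "img" (480x640x3 uint8, red, green, blue), "depth" (480x640 float32, mm along the optical axis (not along the pixel's ray), 0 where there is no reading), "mtx" (3x3 intrinsics, pixels), "world_from_camera" (4x4, takes a point from camera to world coordinates). Camera axes: x right, y down, z forward; pixel columns grow to the right and rows downward; lengths in mm; the calibration is good to about 2 mm. A picture is of the moment at which its call begins.
- ctrl.close_job(): hands the job in, once; it reports no verdict.
The state is a dict: "t": time; "qpos": joint angles; "qvel": joint speeds; "joint_torque": joint torques, N m; "ee_pos": TCP position; "orientation": TCP orientation; "ft_force": force on the tool from outside, world axes, zero at the start; "moment": the same for the moment, N m; "width": finger opening in mm.
Only numpy, scipy, OpenCV 4.12 (cv2) and the standard library are available. Lean on these libraries where they do the work, as an engineer would, in place of code of your own. Each camera call takes 0.05 s, during which the arm holds its last target.

### The job

Load the lying vial into the vial reader: press the blue bar down with one fingertip to hold the orange spring hood open, and while it is held open push the vial along the trough with the other fingertip, under the hood, until it meets the white housing. Then draw back and let the hood spring fully shut behind it. Do not grip or lift the vial, and leave everything else on the bench where it is.

Things in the scene. Friction and masses are not known exactly. Their poses are not given: they have to be found in the camera images.
- reader: vial reader fixed to the bench, white base 236 mm long (x -132 to +104), 96 wide (y -48 to +48). Origin on the bench below the hinge rod at the mouth of the hood; +x runs along the trough into the hood, z up. All mm here are in this frame. Steel hinge rod along x at y 0, z 22, 5 thick, from x -124 to +66; its post at x -128 to -120, y -6 to +6, up to z 27.
- trough (a point): point on the trough floor (z 4), on the trough's centre line y -23, at x -60. The trough runs along x; its rails are 28 mm apart and only 12 mm high above the bench; open above in front of the hood. An outer cheek stands at y -44 to -41, x +16 to +66, up to z 28.
- reader_stop (a point): point on the upright front face of the white housing (x = +66, 50 mm high) that the vial's cap must meet; on the trough's centre line, at the height of the vial's axis. Then the vial's centre is at x +38.
- hood_lip (a point): lower edge of the orange hood's front lip. Shut, the lip is at x 0 to 3, y -27 to -9, down to z 22, and bars the vial (top at z 29). The hood covers x 0 to 64, y -37 to +1, roof at z 33. Opened to 1.0 rad or more it stands up between bar and trough, within y -15 to +10, top at z 62, and leaves the trough free beyond y -15.
- press_bar (a point): middle (x -48) of the axis of the blue press bar, 10 mm thick, along x from -118 to +22. It is part of the hood, 34 mm from the hinge rod's axis, on the side away from the trough: y +26, z 44 when shut. 5 mm wires join it to the rod at x -114 and +19; nothing else lies between bar and rod. A fingertip can slide along it while pressing.
- hood (a joint): opening of the hood in rad: 0 shut, stop at 1.22. Pressing the blue bar down opens it; a spring shuts it (about 1 N on the bar when shut, 2.5 N when open). In the reader's frame the bar's top is at z = 27 + 34 sin(0.70 - value) mm and its axis at y = 34 cos(0.70 - value) mm: top z 49 shut, 17 at 1.0, 14 at 1.1.
- vial_centre (a point): centre of the white capped vial (25 mm diameter, 56 mm long, about 22 g) lying in the trough along x in front of the hood, cap towards the hood; 16 mm above the bench. Its rear end (bottom) is 28 mm behind the centre. The point's z axis is the vial's axis, bottom to cap.
- vial_2: white capped vial standing upright on the bench, 25 mm across, 56 mm tall; origin under its centre; to be left alone
- bench_timer: small white timer with three round buttons, 72x66x21 mm; origin under its centre; to be left alone
- beaker: grey beaker, 69 mm across, 83 mm tall; origin under its centre; to be left alone
- wash_bottle: squeeze bottle with blue cap and bent spout, 65x105x209 mm; origin under its centre; to be left alone
- scissors: blue-handled scissors lying flat, 199 mm long, 9 mm high; origin under the centre; to be left alone
- marker_1: marker pen with blue cap lying down, 135 mm long, 16 mm high; origin under its centre; to be left alone
- vial_1: the same vial; origin at the centre of its bottom (rear) end, z along its axis towards the cap
There are look-alikes about, which are no part of the job. Leave any black or turquoise look-alike of the vial_1 alone.

How it is judged:
By the outcome, as a careful person would: the job done as asked, in the order asked, and still so for the second after the job is handed in, with the robot touching nothing.
It also fails if it takes over 35 s, if anything falls off the work surface, if the arm or the gripper's body presses on something with over 40 N, if the wrist force passes 120 N, or if a joint passes its speed limit or range.

## Working session

There is one attempt and no reset: what is moved stays moved. The work goes in short steps, Python scripts to look and compute and a tool call to move; the robot and the scene stay as the last step left them, time stands still between calls to the robot, and variables do not carry over. Pictures are saved under pics/ and viewed, and the job is handed in when it is done.

Besides the shell and the picture viewer there is one more tool, called after "Request:" by a JSON object that holds its "name" and its "arguments", one argument or row to a line. send_rows: Moves the arm, as the interface text tells. Its arguments: {"type":"object","properties":{"rows":{"type":"array"},"fingers":{"type":"number"}},"required":["rows"]}

```bash
mkdir -p pics; cat > h.py <<'E'
import numpy as np, cv2
from workcell import ctrl
def P(im,u,v,r=1):
    d=im['depth'][v-r:v+r+1,u-r:u+r+1]; d=np.median(d[d>0]); K=im['mtx']
    p=np.array([(u-K[0,2])/K[0,0]*d,(v-K[1,2])/K[1,1]*d,d,1]); return (im['world_from_camera']@p)[:3]
def proj(im,p):
    c=np.linalg.inv(im['world_from_camera'])@np.append(p,1); q=im['mtx']@c[:3]; return q[:2]/q[2]
E
python3 - <<'E'
from h import *
print(ctrl.get_obs())
for n in('side','top'):
    im=ctrl.get_image(n); cv2.imwrite(f'pics/{n}0.png',im['img'][:,:,::-1]); np.savez(f'{n}0.npz',**im); print(im['mtx'],im['world_from_camera'])
E
```

```text
{'t': 0.0, 'qpos': array([-1.36501244e+00,  4.23840248e-01,  1.63068530e+00, -9.81195420e-07,
        1.08861427e+00, -1.89784085e-02]), 'qvel': array([ 1.29501887e-03, -3.09815671e-05,  2.55424831e-04,  7.48021491e-04,
       -1.69936827e-04,  7.19114660e-04]), 'joint_torque': array([-1.12508203e-04, -5.44628298e+01, -2.73669165e+01,  6.42658537e-02,
        2.28187430e-02, -1.34749980e-04]), 'ee_pos': array([ 139.21993817, -608.72137117,  221.90392425]), 'orientation': array([ 1.04305055,  1.30839329, -1.04140109]), 'ft_force': array([-0.64333761,  0.29919908,  0.80040312]), 'moment': array([ 0.04706757,  0.02935044, -0.02299976]), 'width': 87.72487662326049}
[[546.44983474   0.         319.45517898]
 [  0.         546.44983474 238.36664007]
 [  0.           0.           1.        ]] [[ 8.88640200e-01 -2.70911398e-01  3.70034604e-01  7.29017623e+01]
 [-4.58321867e-01 -4.96270615e-01  7.37330688e-01 -1.01321244e+03]
 [-1.61139865e-02 -8.24816641e-01 -5.65170637e-01  7.36384116e+02]
 [ 0.00000000e+00  0.00000000e+00  0.00000000e+00  1.00000000e+00]]
[[619.76177512   0.         328.20674565]
 [  0.         619.76177512 240.47121707]
 [  0.           0.           1.        ]] [[ 9.31475624e-02 -9.72119948e-01  2.15189075e-01  1.54403912e+02]
 [-9.95649456e-01 -9.14636614e-02  1.77921209e-02 -1.18204064e+02]
 [ 2.38590506e-03 -2.15910179e-01 -9.76410314e-01  1.67161516e+03]
 [ 0.00000000e+00  0.00000000e+00  0.00000000e+00  1.00000000e+00]]
```

View pics/top0.png

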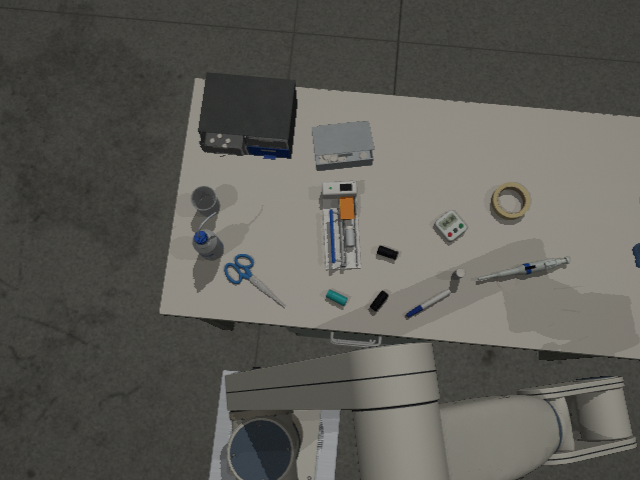

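View pics/side0.png

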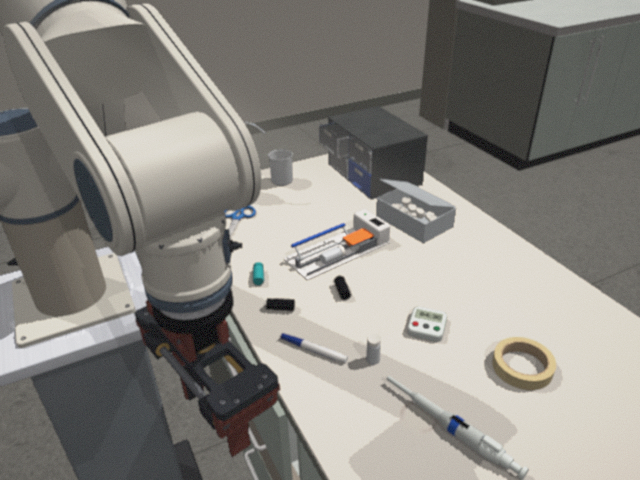

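```bash
python3 - <<'E'
import cv2
a=cv2.imread('pics/top0.png')[170:290,280:400]; cv2.imwrite('pics/topc.png',cv2.resize(a,(600,600),interpolation=cv2.INTER_CUBIC)) 
a=cv2.imread('pics/side0.png')[190:290,270:400]; cv2.imwrite('pics/sidec.png',cv2.resize(a,(780,600),interpolation=cv2.INTER_CUBIC))
E
```

```text
(no output)
```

View pics/topc.png

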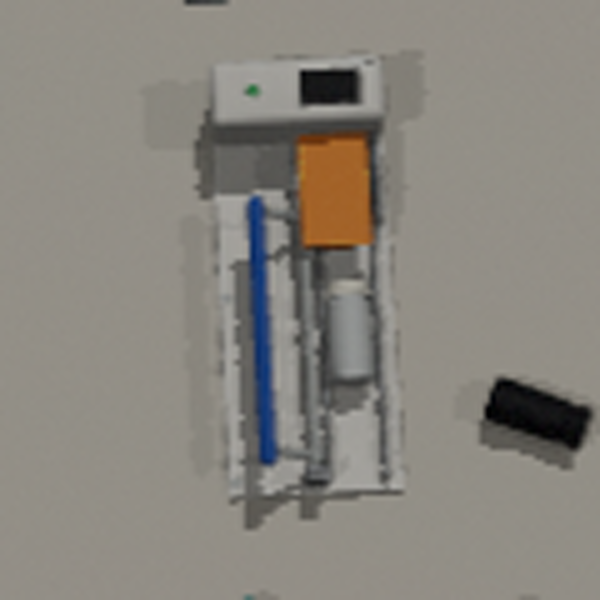

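View pics/sidec.png

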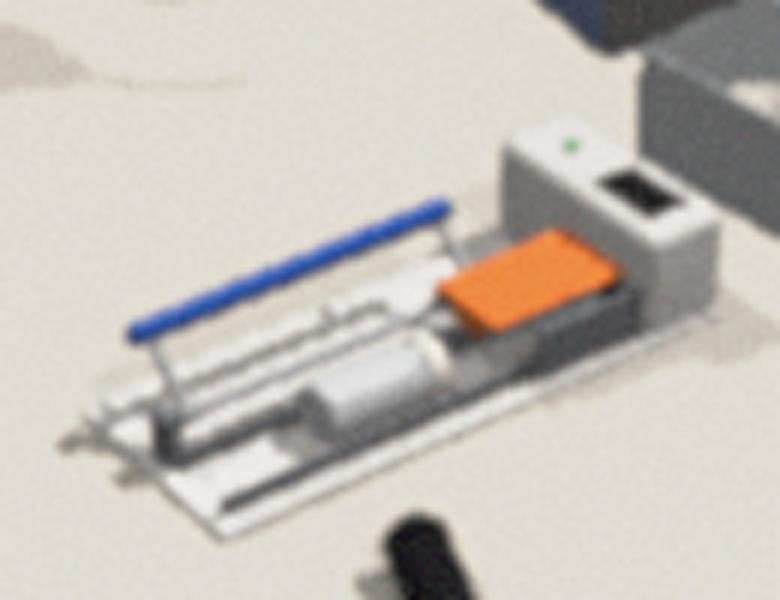

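```bash
cat > fit.py <<'E'
from h import *
from scipy.optimize import least_squares
T={k:np.load(f'{k}0.npz') for k in('top','side')}
top=[((22,26,44),(256,197)),((-118,26,44),(269,465)),((64,1,33),(296,137)),((64,-37,33),(368,137)),((0,1,33),(303,246)),((0,-37,33),(372,245)),
((-132,48,2),(232,500)),((-132,-48,2),(403,490)),((104,48,50),(213,62)),((104,-48,50),(380,58)),((66,-48,50),(382,122)),((66,48,50),(217,122))]
side=[((22,26,44),(448,208)),((-118,26,44),(132,333)),((64,1,33),(560,230)),((64,-37,33),(625,270)),((0,-37,33),(485,335)),((0,1,33),(438,288)),
((-132,-48,2),(225,538)),((66,48,50),(508,140)),((66,-48,50),(660,248)),((104,-48,50),(718,212))]
obs=[('top',p,(280+u/5-.4,170+v/5-.4)) for p,(u,v) in top]+[('side',p,(270+u/6-.4,190+v/6-.4)) for p,(u,v) in side]
def tw(q,p):
    c,s=np.cos(q[2]),np.sin(q[2]); return np.array([q[0]+c*p[0]-s*p[1],q[1]+s*p[0]+c*p[1],p[2]])
def res(q,o=obs): return np.concatenate([proj(T[n],tw(q,p))-m for n,p,m in o])
q0=[500,-150,0.]
def fit(o): return least_squares(lambda q:res(q,o),q0,loss='soft_l1').x
if __name__=='__main__':
    q=fit(obs); print(q); print(res(q).reshape(-1,2).round(1).tolist())
    print(fit(obs[:12]),fit(obs[12:]))
    # vial via depth
    for n,(u,v) in (('top',(350,180+0)),):pass
    for n,px in(('top',[(351,293),(350,335),(352,370),(335,190),(265,300),(262,250)]),):
        for u,v in px:
            w=P(T[n],round(280+u/5-.4),round(170+v/5-.4),0); c,s=np.cos(q[2]),np.sin(q[2]); d=w[:2]-q[:2]; print(w.round(1),'reader',(c*d[0]+s*d[1]).round(1),(-s*d[0]+c*d[1]).round(1))
    # vial ends: rear (z16 level) in top and side
    def onplane(n,u,v,z):
        im=T[n];K=im['mtx'];W=im['world_from_camera'];r=W[:3,:3]@np.array([(u-K[0,2])/K[0,0],(v-K[1,2])/K[1,1],1]);o=W[:3,3];w=o+r*(z-o[2])/r[2]
        c,s=np.cos(q[2]),np.sin(q[2]); d=w[:2]-q[:2]; return w.round(1),(c*d[0]+s*d[1]).round(1),(-s*d[0]+c*d[1]).round(1)
    print('cap',onplane('top',280+348/5-.4,170+281/5-.4,24),'rear',onplane('top',280+352/5-.4,170+380/5-.4,24))
    print('side cap',onplane('side',270+432/6-.4,190+350/6-.4,22),'rear', onplane('side',270+320/6-.4,190+400/6-.4,16))
E
python3 fit.py
```

```text
[ 5.79213515e+02 -1.16593191e+02  1.38513238e-01]
[[0.0, 1.3], [-0.2, -1.7], [0.4, -0.8], [-0.2, -1.4], [0.1, -0.0], [0.2, -0.5], [-0.7, -0.5], [0.2, -0.0], [-0.8, -0.8], [0.8, -1.5], [1.2, -1.0], [-1.0, 0.5], [-1.9, 1.1], [0.0, 0.9], [0.2, 0.2], [-0.2, 0.8], [1.1, -0.4], [-1.3, -0.3], [-1.4, 1.1], [-2.7, 0.2], [-1.9, 0.2], [1.2, 0.7]]
[ 577.56015946 -116.73485469   -6.14360261] [ 581.71981004 -115.58683671   31.54520457]
[ 556.7 -144.2   28.6] reader -26.1 -24.2
[ 530.1 -146.2   35.5] reader -52.7 -22.6
[ 512.9 -148.1   25.9] reader -70.0 -22.0
[ 610.4 -131.1   35.5] reader 28.9 -18.7
[543.6 -98.7  41.9] reader -32.8 22.6
[570.7 -93.5  43.6] reader -5.2 24.1
cap (array([ 563.9, -141.6,   24. ]), np.float64(-18.7), np.float64(-22.6)) rear (array([ 508.9, -148.5,   24. ]), np.float64(-74.1), np.float64(-21.9))
side cap (array([ 567., -139.,   22.]), np.float64(-15.2), np.float64(-20.5)) rear (array([ 519. , -139.7,   16. ]), np.float64(-62.8), np.float64(-14.6))
```

```bash
cat > go.py <<'E'
import sys
from h import *
from scipy.spatial.transform import Rotation as R
q=np.array([579.0,-116.5,0.1385]); c,s=np.cos(q[2]),np.sin(q[2])
def r2w(x,y,z): return np.array([q[0]+c*x-s*y,q[1]+s*x+c*y,z])
def show(target=None):
    o=ctrl.get_obs(); M=R.from_rotvec(o['orientation']).as_matrix(); d=o['ee_pos'][:2]-q[:2]
    print('t',round(o['t'],2),'reader',np.round([c*d[0]+s*d[1],-s*d[0]+c*d[1],o['ee_pos'][2]],1),'F',o['ft_force'].round(1),'w',o['width'].round(1))
    print('toolx',M[:,0].round(3),'z',M[:,2].round(3),'zyaw rel readery',np.arctan2(np.cross([-s,c,0],M[:,2])[2],np.dot([-s,c,0],M[:,2])).round(4),'q6',o['qpos'].round(2))
    if target is not None: print('tool shift',(M.T@(r2w(*target)-o['ee_pos'])).round(1))
if len(sys.argv)>3: show([float(a) for a in sys.argv[1:4]])
else: show()
E
python3 go.py -92 1.5 200
```

```text
Traceback (most recent call last):
  File "go.py", line 11, in <module>
    if len(sys.argv)>3: show([float(a) for a in sys.argv[1:4]])
                        ~~~~^^^^^^^^^^^^^^^^^^^^^^^^^^^^^^^^^^^
  File "go.py", line 8, in show
    print('t',round(o['t'],2),'reader',np.round([c*d[0]+s*d[1],-s*d[0]+c*d[1],o['ee_pos'][2]],1),'F',o['ft_force'].round(1),'w',o['width'].round(1))
                                                                                                                                ^^^^^^^^^^^^^^^^
AttributeError: 'float' object has no attribute 'round'
```

```bash
sed -i "s/o\['width'\].round(1)/round(o['width'],1)/" go.py; python3 go.py -92 1.5 200
```

```text
t 0.1 reader [-503.5 -426.9  222. ] F [ 0.1 -0.7 -0.1] w 88.2
toolx [-0.     0.001 -1.   ] z [ 0.223 -0.975 -0.001] zyaw rel readery -3.0553 q6 [-1.36  0.42  1.63 -0.    1.09 -0.02]
tool shift [  22.5  446.9 -391.3]
```

Request:
{"name": "send_rows", "arguments": {
  "rows": [
    [0,0,0,0.086],
    [0,26,-27,0],
    [0,26,-27,0],
    [0,26,-27,0],
    [0,26,-27,0],
    [0,26,-27,0],
    [0,26,-27,0],
    [0,26,-27,0]
  ],
  "fingers": 0.5
}}

```text
t: 0.77
ee_pos: [294.8, -393.3, 218.6]
orientation: [1.119, 1.269, -1.118]
ft_force: [0.8, 0.5, 0.8]
width: 44.3
```

```bash
python3 go.py -92 1.5 200
```

```text
t 0.77 reader [-319.7 -234.9  218.6] F [0.8 0.5 0.8] w 44.3
toolx [-0.002  0.003 -1.   ] z [ 0.123 -0.992 -0.003] zyaw rel readery 3.1266 q6 [-0.95  0.23  1.92 -0.    0.99  0.5 ]
tool shift [  18.9  224.2 -239.7]
```

Request:
{"name": "send_rows", "arguments": {
  "rows": [
    [0,26,-27,-0.015],
    [0,26,-27,0],
    [0,26,-27,0],
    [0,26,-27,0],
    [0,26,-27,0],
    [0,26,-27,0],
    [0,26,-27,0],
    [0,20,-25,0],
    [0,10,-12,0],
    [0,0,0,0]
  ]
}}

```text
t: 1.6
ee_pos: [481.9, -120.3, 217.9]
orientation: [1.105, 1.279, -1.102]
ft_force: [-0.2, -0.4, -0.0]
width: 44.0
```

```bash
python3 go.py -92 1.5 120
```

```text
t 1.6 reader [-96.7   9.6 217.9] F [-0.2 -0.4 -0. ] w 44.0
toolx [-0.003  0.005 -1.   ] z [ 0.143 -0.99  -0.005] zyaw rel readery -3.1364 q6 [-0.27  0.24  1.91  0.    0.99  1.15]
tool shift [97.8  4.9  8.7]
```

Request:
{"name": "send_rows", "arguments": {
  "rows": [
    [25,2,4,0.005],
    [25,1,3,0],
    [25,0,2,0],
    [25,0,0,0],
    [20,0,0,0],
    [0,0,0,0]
  ]
}}

```text
t: 2.1
ee_pos: [486.5, -130.1, 94.8]
orientation: [1.106, 1.274, -1.101]
ft_force: [-0.8, 0.7, -0.5]
width: 43.5
```

```bash
python3 go.py -92 1.5 60; python3 - <<'E'
from h import *
for n in('side','top'):
    im=ctrl.get_image(n); np.savez(f'{n}1.npz',**im)
    a=im['img'][:,:,::-1]
    a=a[150:300,240:420] if n=='side' else a[150:300,260:440]
    cv2.imwrite(f'pics/{n}1.png',cv2.resize(a,(720,600),interpolation=cv2.INTER_CUBIC))
E
```

```text
t 2.1 reader [-93.5  -0.7  94.8] F [-0.8  0.7 -0.5] w 43.5
toolx [ 0.001  0.003 -1.   ] z [ 0.142 -0.99  -0.003] zyaw rel readery -3.1374 q6 [-0.29  0.45  1.98  0.    0.72  1.14]
tool shift [34.8  1.5 -2.1]
```

View pics/side1.png

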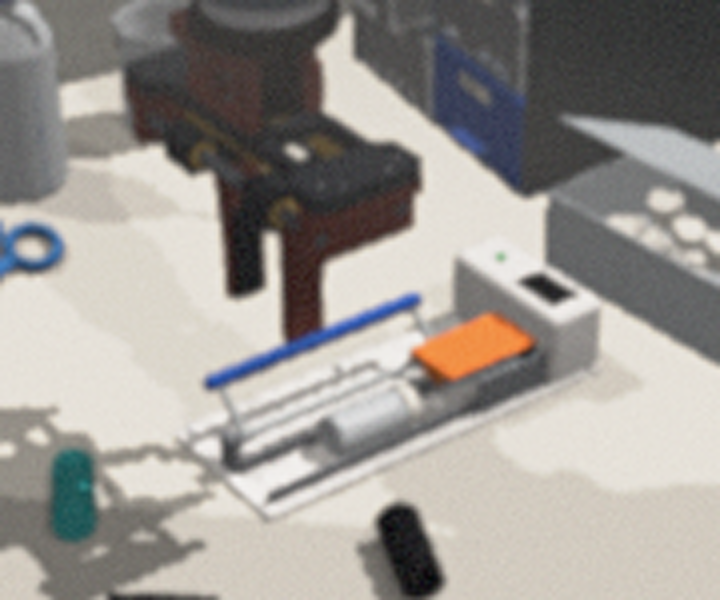

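View pics/top1.png

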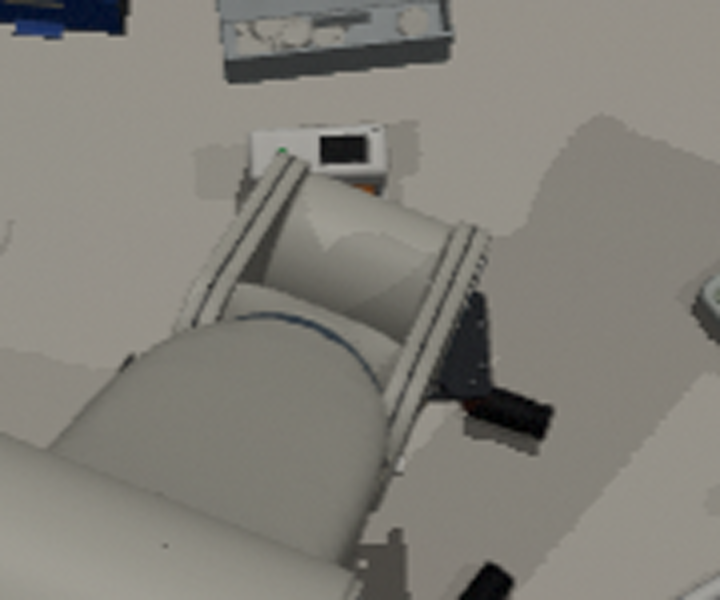

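```bash
cat > ov.py <<'E'
import sys
sys.argv=['x']
from go import *
def ov(name,y0,x0,sc,pts,fn,imf):
    im=np.load(imf); a=im['img'][y0:y0+600//sc,x0:x0+780//sc,::-1]
    a=cv2.resize(a,None,fx=sc,fy=sc,interpolation=cv2.INTER_CUBIC).copy()
    for p,col in pts:
        u=proj(im,r2w(*p)); cv2.circle(a,(int((u[0]-x0+.5)*sc),int((u[1]-y0+.5)*sc)),3,col,-1)
    cv2.imwrite(fn,a)
G=(0,255,0);Rr=(0,0,255)
E
python3 - <<'E'
from ov import *
o=ctrl.get_obs();M=R.from_rotvec(o['orientation']).as_matrix()
im=np.load('side1.npz');pts=[]
def inv(w): d=w[:2]-q[:2]; return (c*d[0]+s*d[1],-s*d[0]+c*d[1],w[2])
for zz in(-35.3,-21.8,21.8,35.3):
  for yy in(-10,10): pts.append((inv(o['ee_pos']+M@np.array([0,yy,zz])),G if zz>0 else Rr))
pts+=[((x,26,44),G) for x in(-118,22)]+[((x,y,33),Rr) for x in(0,64) for y in(1,-37)]+[((66,y,50),G) for y in(-48,48)]+[((-132,-48,2),G),((104,-48,0),G)]+[((-74,-23,16),Rr),((-18,-23,16),G)]
ov('side',190,270,6,pts,'pics/ov1.png','side1.npz')
ov('side',190,270,6,pts[8:],'pics/ov2.png','side0.npz')
E
```

```text
t 2.2 reader [-91.7  -1.3  97.6] F [-0.   0.2  0.2] w 44.1
toolx [ 0.005  0.002 -1.   ] z [ 0.142 -0.99  -0.001] zyaw rel readery -3.1376 q6 [-0.29  0.44  1.98  0.    0.72  1.14]
```

View pics/ov1.png

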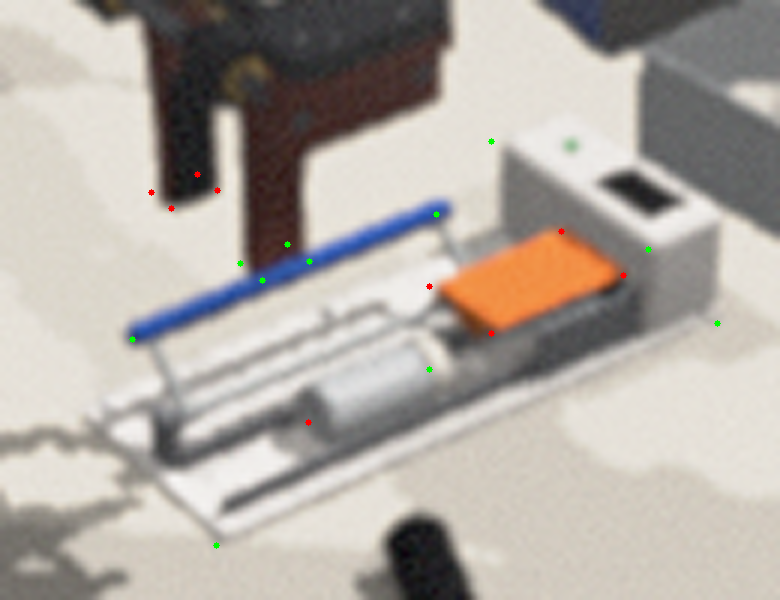

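Request:
{"name": "send_rows", "arguments": {
  "rows": [
    [12,0,-1,0],
    [12,0,-1,0],
    [12,0,0,0],
    [6,0,0,0],
    [0,0,0,0]
  ]
}}

```text
t: 2.62
ee_pos: [492.6, -131.2, 60.1]
orientation: [1.11, 1.26, -1.095]
ft_force: [-0.4, -0.6, -0.6]
width: 43.6
```

```bash
sed -i 's/579.0,-116.5,0.1385/580.0,-116.2,0.1375/' go.py; python3 go.py -94 2 45;python3 - <<'E'
from h import *
im=ctrl.get_image('side'); np.savez('side2.npz',**im)
cv2.imwrite('pics/side2.png',cv2.resize(im['img'][190:290,270:400,::-1],(780,600),interpolation=cv2.INTER_CUBIC))
E
python3 go.py -94 2 45
```

```text
t 2.62 reader [-88.7  -2.9  60.1] F [-0.4 -0.6 -0.6] w 43.6
toolx [ 0.015 -0.002 -1.   ] z [ 0.141 -0.99   0.004] zyaw rel readery -3.1381 q6 [-0.29  0.51  1.99  0.    0.63  1.14]
tool shift [15.  -5.6 -4.9]
t 2.67 reader [-88.4  -3.   60.5] F [0.4 0.1 0.4] w 43.8
toolx [ 0.016 -0.002 -1.   ] z [ 0.141 -0.99   0.004] zyaw rel readery -3.1381 q6 [-0.29  0.51  1.99  0.    0.63  1.14]
tool shift [15.4 -5.8 -5. ]
```

View pics/side2.png

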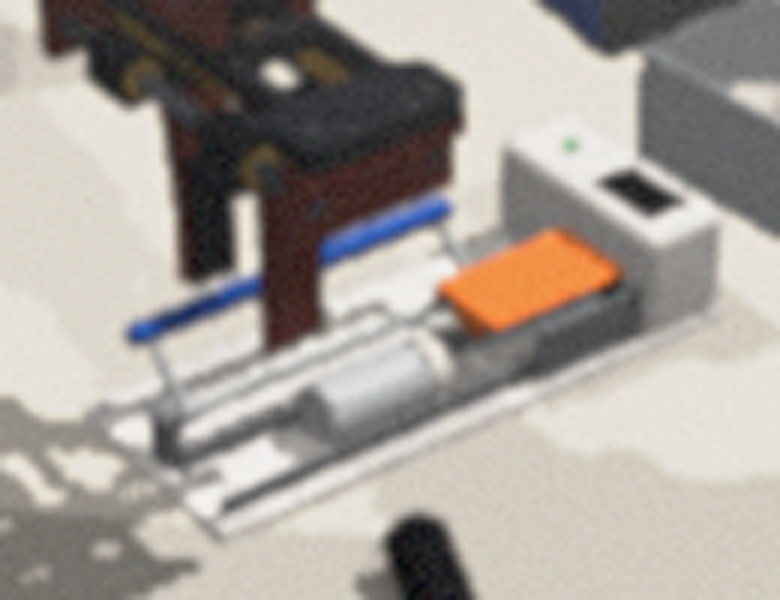

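Request:
{"name": "send_rows", "arguments": {
  "rows": [
    [0,-5,-4,0],
    [5,-1,-1,0],
    [4,0,0,0],
    [0,0,0,0]
  ]
}}

```text
t: 3.0
ee_pos: [487.1, -127.2, 53.1]
orientation: [1.111, 1.255, -1.093]
ft_force: [0.5, 0.8, 0.3]
width: 44.2
```

```bash
 python3 go.py -94 2 45;python3 - <<'E'
from h import *
im=ctrl.get_image('side'); np.savez('side3.npz',**im)
cv2.imwrite('pics/side3.png',cv2.resize(im['img'][190:290,270:400,::-1],(780,600),interpolation=cv2.INTER_CUBIC))
E
python3 go.py -94 2 45
```

```text
t 3.0 reader [-93.5   1.9  53.1] F [0.5 0.8 0.3] w 44.2
toolx [ 0.02  -0.003 -1.   ] z [ 0.141 -0.99   0.006] zyaw rel readery -3.1381 q6 [-0.28  0.52  2.    0.    0.6   1.15]
tool shift [ 8.1 -0.6 -0.2]
t 3.05 reader [-93.4   1.8  53.3] F [-0.7  0.6  0.3] w 43.7
toolx [ 0.02  -0.003 -1.   ] z [ 0.141 -0.99   0.006] zyaw rel readery -3.1381 q6 [-0.28  0.52  2.    0.    0.6   1.15]
tool shift [ 8.3 -0.8 -0.3]
```

View pics/side3.png

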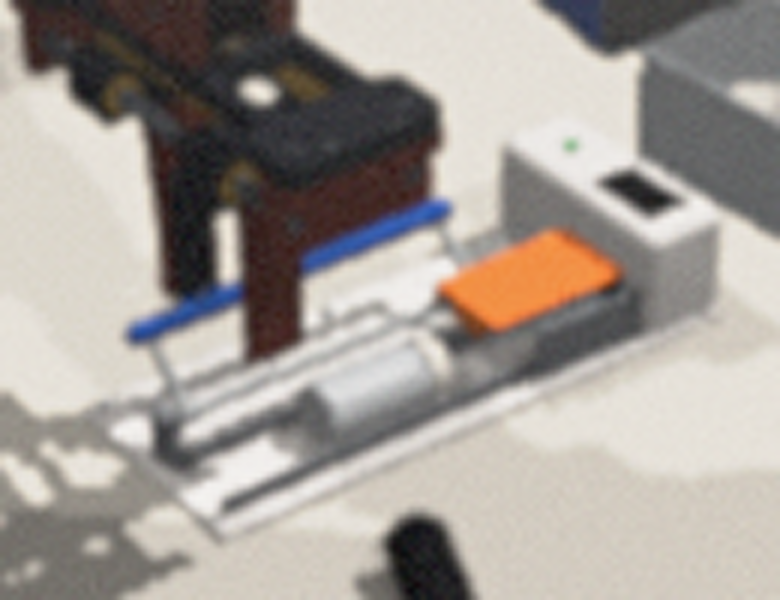

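Request:
{"name": "send_rows", "arguments": {
  "rows": [
    [3,0,1.5,0],
    [5,0,0,0],
    [5,0,0,0],
    [0,0,0,0]
  ]
}}

```text
t: 3.38
ee_pos: [488.7, -129.1, 39.8]
orientation: [1.111, 1.254, -1.092]
ft_force: [-0.0, 0.4, 0.7]
width: 44.0
```

```bash
 python3 go.py -94 2 30;python3 - <<'E'
from h import *
im=ctrl.get_image('side'); np.savez('side4.npz',**im)
cv2.imwrite('pics/side4.png',cv2.resize(im['img'][190:290,270:400,::-1],(780,600),interpolation=cv2.INTER_CUBIC))
E
python3 go.py -94 2 30
```

```text
t 3.38 reader [-92.2  -0.3  39.8] F [-0.   0.4  0.7] w 44.0
toolx [ 0.022 -0.003 -1.   ] z [ 0.141 -0.99   0.006] zyaw rel readery -3.138 q6 [-0.28  0.54  2.    0.01  0.57  1.14]
tool shift [ 9.8 -2.  -2.3]
t 3.43 reader [-92.2  -0.3  40.1] F [-0.2 -2.   0. ] w 43.9
toolx [ 0.022 -0.003 -1.   ] z [ 0.141 -0.99   0.006] zyaw rel readery -3.1379 q6 [-0.28  0.54  2.    0.01  0.57  1.14]
tool shift [10.  -2.  -2.4]
```

View pics/side4.png

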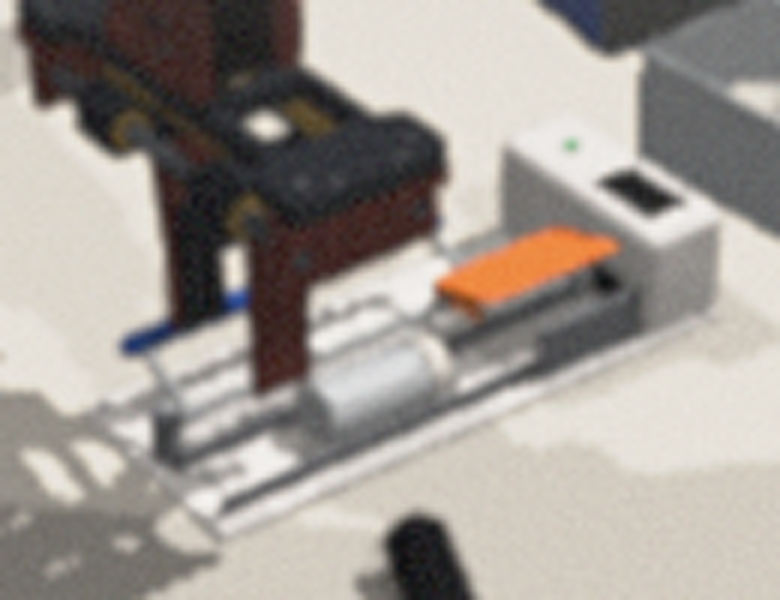

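Request:
{"name": "send_rows", "arguments": {
  "rows": [
    [5,-2,-1.5,0],
    [5,-1,-1,0],
    [5,-0.5,-0.5,0],
    [5,0,0,0],
    [0,0,0,0]
  ]
}}

```text
t: 3.85
ee_pos: [486.3, -127.0, 18.3]
orientation: [1.112, 1.251, -1.09]
ft_force: [0.2, -1.7, 2.4]
width: 44.1
```

```bash
 python3 - <<'E'
from h import *
im=ctrl.get_image('side'); np.savez('side5.npz',**im)
cv2.imwrite('pics/side5.png',cv2.resize(im['img'][190:290,270:400,::-1],(780,600),interpolation=cv2.INTER_CUBIC))
E
python3 go.py -94 2 13
```

```text
t 3.9 reader [-94.3   2.1  18.6] F [ 0.6 -0.7  1.8] w 44.2
toolx [ 0.024 -0.004 -1.   ] z [ 0.141 -0.99   0.008] zyaw rel readery -3.1381 q6 [-0.28  0.58  2.01  0.01  0.52  1.14]
tool shift [5.6 0.2 0.1]
```

View pics/side5.png

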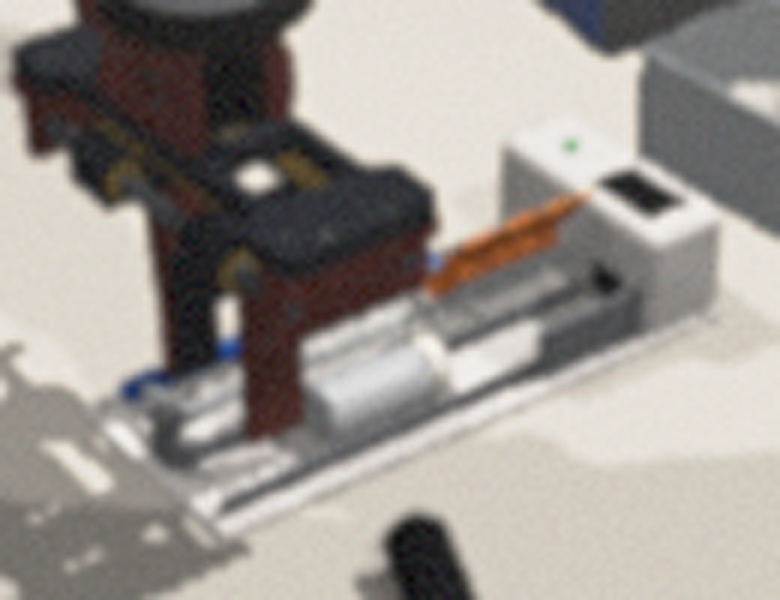

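Request:
{"name": "send_rows", "arguments": {
  "rows": [
    [3,0,0,0],
    [2.5,0,0,0],
    [0,4,0,0],
    [0,5,0,0],
    [0,5,0,0],
    [0,5,0,0],
    [0,0,0,0]
  ]
}}

```text
t: 4.48
ee_pos: [504.4, -124.5, 12.7]
orientation: [1.109, 1.255, -1.093]
ft_force: [-0.8, -1.9, 3.3]
width: 43.9
```

```bash
 python3 - <<'E'
from h import *
im=ctrl.get_image('side'); np.savez('side6.npz',**im)
cv2.imwrite('pics/side6.png',cv2.resize(im['img'][190:290,270:400,::-1],(780,600),interpolation=cv2.INTER_CUBIC))
E
python3 go.py 0 2 13
```

```text
t 4.53 reader [-76.1   2.1  12.7] F [ 0.3 -0.2  2.4] w 43.8
toolx [ 0.02  -0.004 -1.   ] z [ 0.141 -0.99   0.007] zyaw rel readery -3.1373 q6 [-0.27  0.61  1.97  0.    0.54  1.16]
tool shift [ 1.2 76.1  0.4]
```

View pics/side6.png

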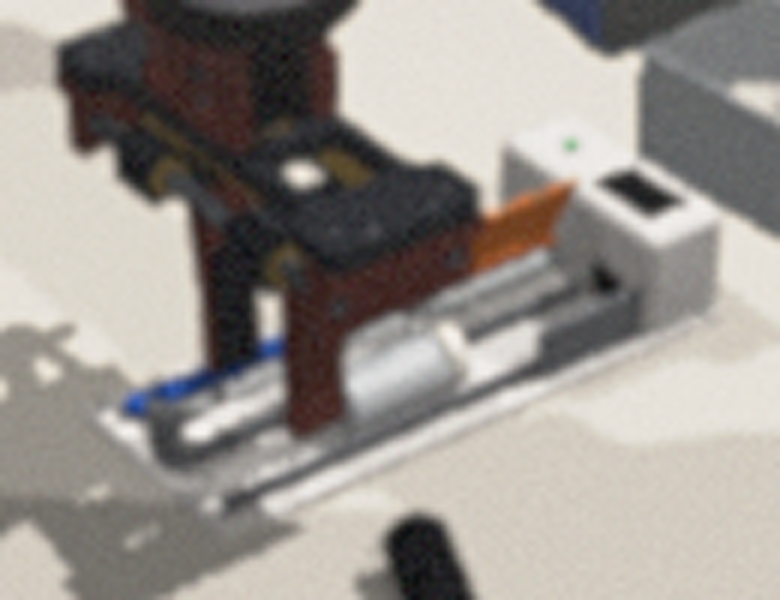

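Request:
{"name": "send_rows", "arguments": {
  "rows": [
    [0.2,5,0,0],
    [0.2,5,0,0],
    [0,5,0,0],
    [0,5,0,0],
    [0,5,0,0],
    [0,5,0,0],
    [0,5,0,0],
    [0,5,0,0]
  ]
}}

```text
t: 5.2
ee_pos: [546.1, -117.7, 12.8]
orientation: [1.109, 1.258, -1.094]
ft_force: [-2.0, -1.0, 2.3]
width: 43.8
```

```bash
 python3 - <<'E'
from h import *
im=ctrl.get_image('side'); np.savez('side7.npz',**im)
cv2.imwrite('pics/side7.png',cv2.resize(im['img'][190:290,270:400,::-1],(780,600),interpolation=cv2.INTER_CUBIC))
E
python3 go.py 0 2 13
```

```text
t 5.25 reader [-32.4   3.   13. ] F [0.2 0.5 2.7] w 44.0
toolx [ 0.018 -0.004 -1.   ] z [ 0.142 -0.99   0.006] zyaw rel readery -3.1369 q6 [-0.23  0.64  1.88  0.    0.6   1.19]
tool shift [ 0.6 32.4  1.1]
```

View pics/side7.png

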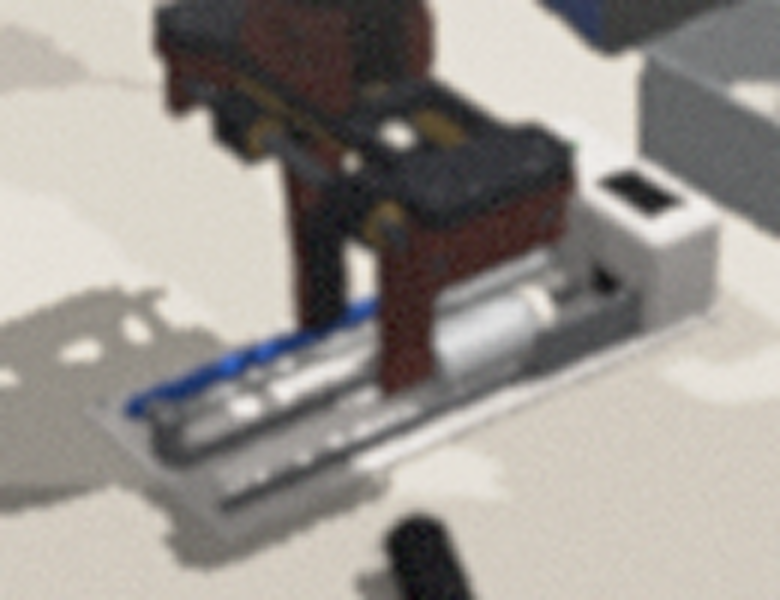

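Request:
{"name": "send_rows", "arguments": {
  "rows": [
    [0,5,0.5,0],
    [0,5,0.5,0],
    [0,5,0,0],
    [0,5,0,0],
    [0,4,0,0],
    [0,0,0,0]
  ]
}}

```text
t: 5.75
ee_pos: [574.4, -115.2, 13.5]
orientation: [1.109, 1.256, -1.093]
ft_force: [-1.4, -0.9, 1.8]
width: 43.6
```

```bash
 python3 - <<'E'
from h import *
im=ctrl.get_image('side'); np.savez('side8.npz',**im)
cv2.imwrite('pics/side8.png',cv2.resize(im['img'][190:290,270:400,::-1],(780,600),interpolation=cv2.INTER_CUBIC))
E
python3 go.py 0 2 13
```

```text
t 5.8 reader [-5.5  1.8 13.5] F [0.7 0.2 1.9] w 44.0
toolx [ 0.019 -0.004 -1.   ] z [ 0.142 -0.99   0.006] zyaw rel readery -3.1369 q6 [-0.22  0.66  1.83  0.    0.63  1.21]
tool shift [ 0.6  5.5 -0.2]
```

View pics/side8.png

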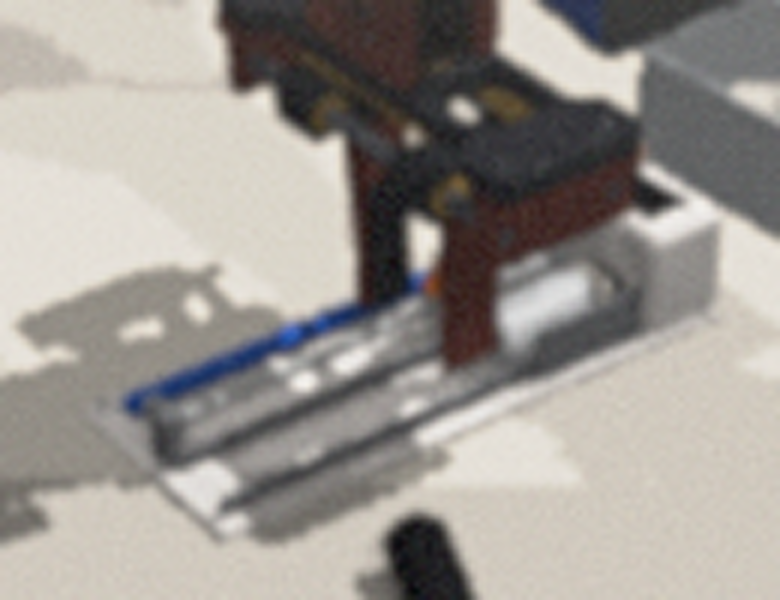

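Request:
{"name": "send_rows", "arguments": {
  "rows": [
    [0.2,2,0,0],
    [0.2,2,0,0]
  ]
}}

```text
t: 5.97
ee_pos: [577.8, -114.6, 13.1]
orientation: [1.109, 1.256, -1.093]
ft_force: [-4.3, -2.8, 3.4]
width: 44.0
```

Request:
{"name": "send_rows", "arguments": {
  "rows": [
    [0,1.5,0,0],
    [0,1.5,0,0]
  ]
}}

```text
t: 6.13
ee_pos: [578.0, -114.6, 12.8]
orientation: [1.106, 1.261, -1.097]
ft_force: [-7.0, -4.3, 7.7]
width: 43.9
```

```bash
 python3 - <<'E'
from h import *
im=ctrl.get_image('side'); np.savez('side9.npz',**im)
cv2.imwrite('pics/side9.png',cv2.resize(im['img'][200:275,330:420,::-1],(720,600),interpolation=cv2.INTER_CUBIC))
E
python3 go.py 0 2 13
```

```text
t 6.18 reader [-1.8  1.9 12.8] F [-6.4 -4.4  7.2] w 44.0
toolx [ 0.012 -0.004 -1.   ] z [ 0.142 -0.99   0.005] zyaw rel readery -3.1366 q6 [-0.22  0.67  1.81 -0.    0.65  1.21]
tool shift [-0.2  1.8 -0.1]
```

View pics/side9.png

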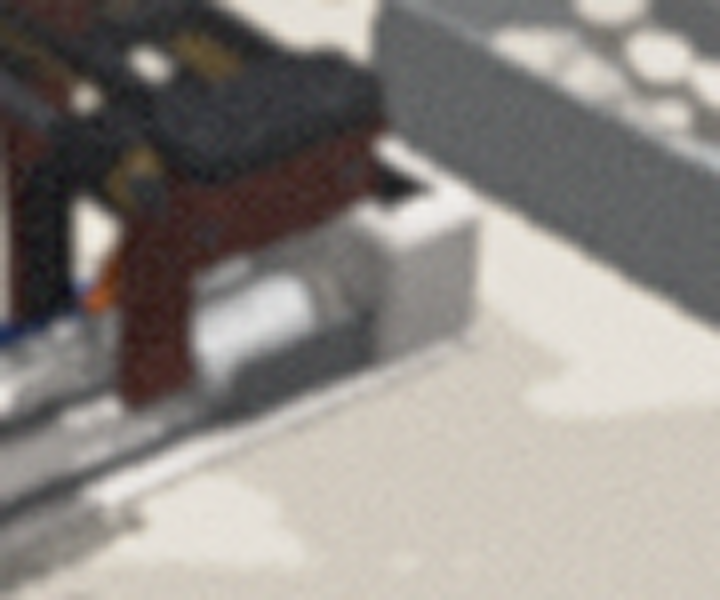

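```bash
cat > pc.py <<'E'
import sys; f=sys.argv[1]; sys.argv=['x']
from go import *
im=np.load(f);K=im['mtx'];v,u=np.mgrid[200:275,330:420];d=im['depth'][200:275,330:420]
W=im['world_from_camera'];p=np.stack([(u-K[0,2])/K[0,0]*d,(v-K[1,2])/K[1,1]*d,d],-1)@W[:3,:3].T+W[:3,3]
e=p[...,:2]-q[:2];X=c*e[...,0]+s*e[...,1];Y=-s*e[...,0]+c*e[...,1];Z=p[...,2]
for y0 in range(205,265,3):
    r=[(u0,int(X[y0-200,u0-330]),int(Y[y0-200,u0-330]),int(Z[y0-200,u0-330])) for u0 in range(352,384,2)]
    print(y0,' '.join(f'{a}:{b},{g},{h}' for a,b,g,h in r))
E
python3 pc.py side9.npz
```

```text
t 6.18 reader [-1.8  1.9 12.8] F [-6.4 -4.4  7.2] w 44.0
toolx [ 0.012 -0.004 -1.   ] z [ 0.142 -0.99   0.005] zyaw rel readery -3.1366 q6 [-0.22  0.67  1.81 -0.    0.65  1.21]
205 352:12,-19,124 354:11,-27,127 356:14,-30,128 358:17,-33,128 360:14,-44,134 362:-625,-819,736 364:20,-50,135 366:-625,-819,736 368:173,115,1 370:177,112,1 372:181,108,1 374:186,106,0 376:153,61,34 378:153,54,37 380:154,47,40 382:155,42,42
208 352:19,-11,109 354:13,-24,118 356:14,-31,121 358:13,-38,124 360:16,-42,125 362:8,-58,136 364:10,-62,138 366:14,-64,137 368:18,-65,136 370:25,-64,133 372:26,-69,135 374:29,-72,135 376:31,-76,136 378:154,54,28 380:152,45,33 382:155,41,34
211 352:-16,-55,136 354:-13,-58,137 356:-7,-58,135 358:-5,-63,136 360:0,-63,135 362:-625,-819,736 364:3,-71,137 366:5,-74,138 368:9,-76,137 370:12,-79,137 372:16,-81,137 374:20,-83,137 376:23,-86,137 378:28,-86,135 380:155,47,22 382:156,41,25
214 352:-22,-63,135 354:-20,-68,137 356:-13,-65,133 358:-11,-70,135 360:-11,-76,137 362:-6,-77,136 364:-2,-78,136 366:-1,-83,137 368:1,-86,138 370:4,-89,138 372:11,-87,135 374:16,-88,133 376:25,-84,
[... 2981 characters left out ...]
4:50,-55,0 376:54,-58,0 378:56,-62,0 380:61,-63,0 382:63,-68,1
256 352:-1,-40,4 354:1,-44,5 356:5,-46,5 358:11,-46,2 360:15,-48,1 362:19,-50,1 364:23,-53,1 366:28,-53,0 368:30,-59,1 370:36,-58,-1 372:36,-65,2 374:42,-65,0 376:46,-68,0 378:50,-69,0 380:53,-73,0 382:57,-76,0
259 352:-7,-48,3 354:-2,-49,2 356:2,-49,0 358:6,-52,0 360:11,-53,-2 362:15,-55,-2 364:15,-62,1 366:18,-65,2 368:23,-66,0 370:28,-68,0 372:33,-69,-1 374:34,-75,1 376:36,-79,2 378:39,-82,3 380:48,-79,-2 382:51,-83,-1
262 352:-13,-56,2 354:-8,-57,1 356:-4,-58,0 358:-1,-62,1 360:2,-64,0 362:6,-67,0 364:9,-69,0 366:15,-70,-1 368:18,-73,0 370:20,-77,0 372:23,-80,0 374:28,-82,0 376:32,-83,-1 378:35,-87,0 380:37,-92,1 382:40,-95,2
```

Request:
{"name": "send_rows", "arguments": {
  "rows": [
    [0,-3,0,0],
    [0,-6,0,0],
    [0,-8,0,0],
    [0,-8,0,0],
    [0,-8,0,0],
    [0,0,0,0]
  ]
}}

```text
t: 6.68
ee_pos: [547.9, -120.8, 14.1]
orientation: [1.11, 1.25, -1.091]
ft_force: [-0.6, -2.6, 1.4]
width: 43.5
```

```bash
 python3 - <<'E'
from h import *
im=ctrl.get_image('side'); np.savez('side10.npz',**im)
cv2.imwrite('pics/side10.png',cv2.resize(im['img'][190:290,270:400,::-1],(780,600),interpolation=cv2.INTER_CUBIC))
E
python3 go.py -36 2 60
```

```text
t 6.73 reader [-32.3  -0.1  14.1] F [-1.2 -3.7  2.6] w 44.4
toolx [ 0.023 -0.006 -1.   ] z [ 0.141 -0.99   0.009] zyaw rel readery -3.1378 q6 [-0.24  0.64  1.88 -0.    0.59  1.19]
tool shift [-46.   -2.7  -1.7]
```

View pics/side10.png

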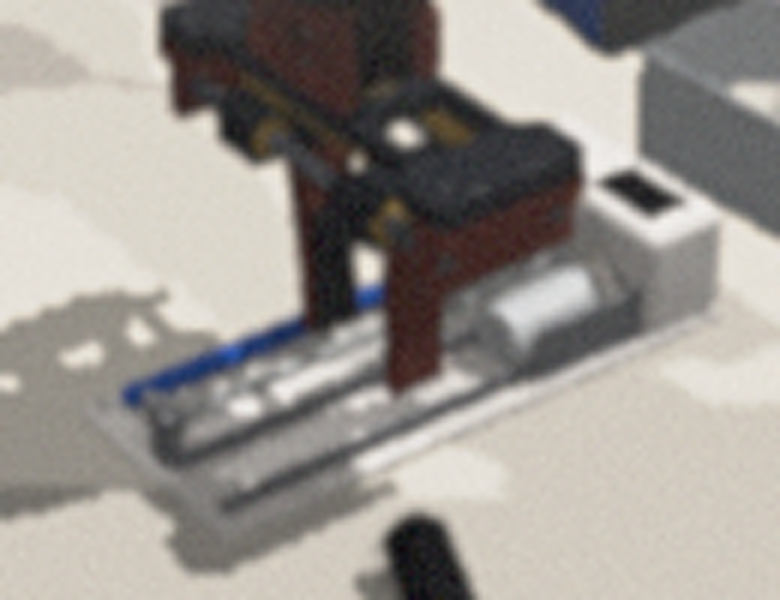

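Request:
{"name": "send_rows", "arguments": {
  "rows": [
    [0,-8,-1,0],
    [0,-8,-1,0],
    [-5,-3,0,0],
    [-5,0,0,0],
    [-5,0,0,0],
    [-5,0,0,0],
    [-5,0,0,0],
    [-5,0,0,0],
    [-6,0,0,0],
    [-6,0,0,0]
  ]
}}

```text
t: 7.57
ee_pos: [527.3, -124.6, 57.6]
orientation: [1.106, 1.247, -1.091]
ft_force: [0.6, 0.2, -0.2]
width: 43.9
```

```bash
 python3 - <<'E'
from h import *
im=ctrl.get_image('side'); np.savez('side11.npz',**im)
cv2.imwrite('pics/side11.png',cv2.resize(im['img'][190:290,270:400,::-1],(780,600),interpolation=cv2.INTER_CUBIC))
E
python3 go.py -60 2 150
```

```text
t 7.62 reader [-52.7  -1.3  58.7] F [ 0.  -0.5  0.2] w 43.9
toolx [ 0.027 -0.011 -1.   ] z [ 0.143 -0.99   0.014] zyaw rel readery -3.1359 q6 [-0.25  0.54  1.92 -0.01  0.65  1.18]
tool shift [-91.5  -5.   -2. ]
```

View pics/side11.png

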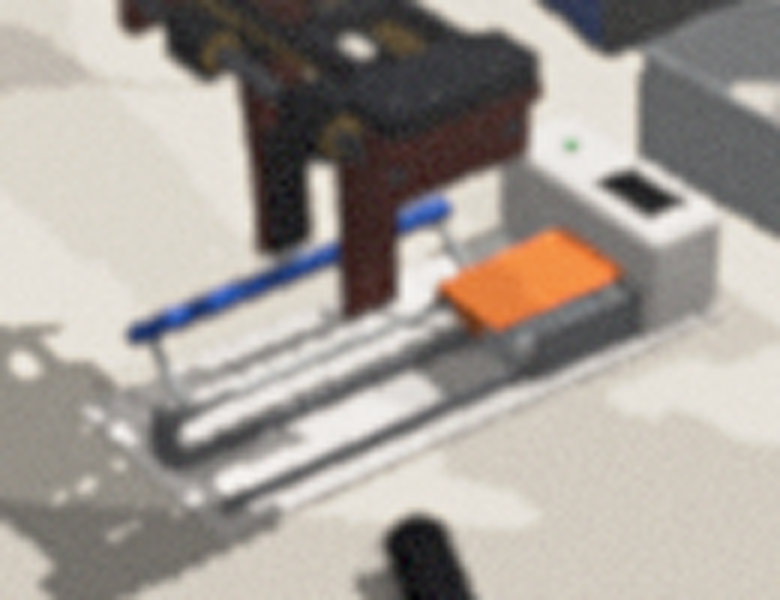

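Hood is shut (roof and bar back at their original pixels) with the vial inside. I'll lift clear and check.

Request:
{"name": "send_rows", "arguments": {
  "rows": [
    [-10,0,0,0],
    [-25,0,0,0],
    [-30,0,0,0],
    [-30,-10,10,0],
    [-30,-25,25,0],
    [0,-26,27,0],
    [0,-26,27,0],
    [0,-26,27,0],
    [0,-26,27,0],
    [0,0,0,0]
  ]
}}

```text
t: 8.45
ee_pos: [405.8, -284.1, 191.8]
orientation: [1.098, 1.248, -1.083]
ft_force: [-0.7, 0.4, 0.2]
width: 43.9
```

Request:
{"name": "send_rows", "arguments": {
  "rows": [
    [0,-20,27,0],
    [0,-20,27,0],
    [0,-20,27,0],
    [0,-20,27,0],
    [0,-20,27,0],
    [0,0,0,0],
    [0,0,0,0]
  ]
}}

```text
t: 9.03
ee_pos: [323.4, -436.9, 195.3]
orientation: [1.1, 1.248, -1.082]
ft_force: [-0.5, 0.6, 0.6]
width: 44.1
```

```bash
python3 go.py;  python3 - <<'E'
from h import *
a=[]
for n in('side','top'):
    im=ctrl.get_image(n); np.savez(f'{n}12.npz',**im)
    cv2.imwrite(f'pics/{n}12f.png',im['img'][:,:,::-1])
    i=im['img'][190:290,270:400,::-1] if n=='side' else im['img'][170:290,280:400,::-1]
    cv2.imwrite(f'pics/{n}12.png',cv2.resize(i,(780,600) if n=='side' else (600,600),interpolation=cv2.INTER_CUBIC))
E
```

```text
t 9.03 reader [-298.1 -282.5  195.3] F [-0.5  0.6  0.6] w 44.1
toolx [ 0.029 -0.011 -1.   ] z [ 0.152 -0.988  0.015] zyaw rel readery -3.1264 q6 [-0.97  0.33  1.85  0.02  0.94  0.44]
```

View pics/side12.png

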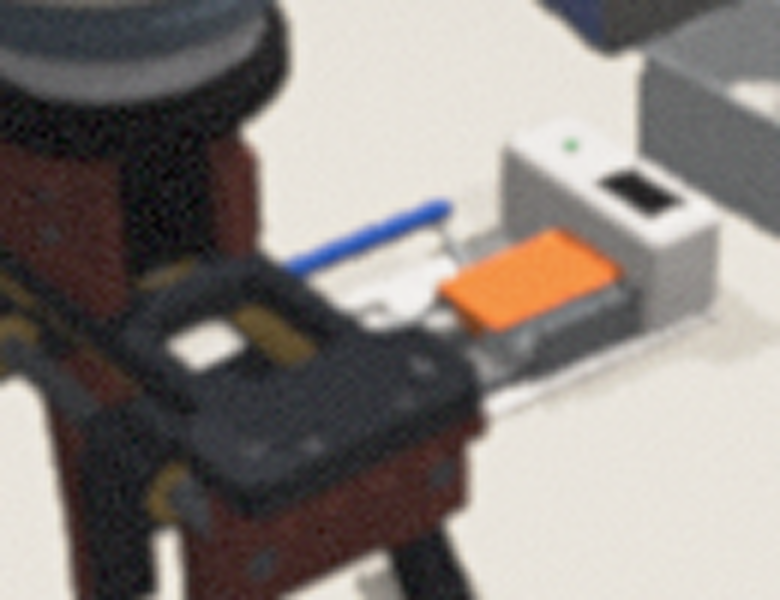

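View pics/top12f.png

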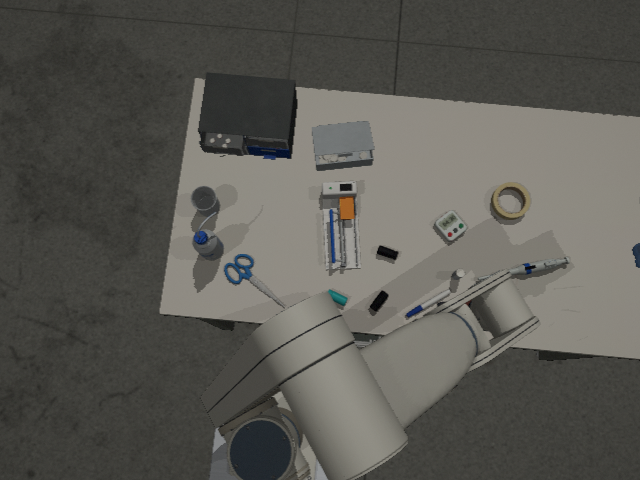

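```bash
python3 -c "
from workcell import ctrl
print(ctrl.close_job())"
```

```text
the job is handed in; nothing more can be done
None
```

The vial is loaded in the reader and the hood has sprung shut behind it. The job is handed in, finished at about 9 s of the 35 s allowed.

- **What I did:** I spread the fingers to 44 mm. One fingertip pressed the blue bar down to about z 13 mm. With the bar held down, the other pushed the white vial along the trough. I stopped when the push force rose to about 8 N and the arm no longer advanced. I then backed out about 50 mm, released the bar gradually and lifted clear.
- **Last checks:**
  - In the depth image taken at contact, the vial reaches the housing face, at about x 62–67 mm against a nominal 66.
  - After release, the orange hood and blue bar are back at their starting pixels in the side view.
  - The top view shows the trough empty.
  - The other items in view are where they were, but the arm hides part of the bench near the marker and vial_2.
  - The gripper is clear of everything, with a force reading of about zero.
- **Small disagreements:**
  - The push stopped about 2 mm short of the fingertip position I had worked out (x −1.8 instead of 0). That is within the calibration error and matches the vial meeting the housing.
  - The vial can't be seen under the shut hood, so that it is still seated rests on the views taken just before the hood closed.

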